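# Square a brass escutcheon into the marking-out stop

### The arm

A 6-joint arm with a two-finger parallel gripper is mounted at the origin on the work surface. World frame = base frame: x ahead of the robot, y to its left, z up, the work surface at z = 0. Lengths are in m, angles in degrees, forces in N, time in s.
With the tool pointing down it reaches from about 0.4 to 0.825 m from the base axis. Payload 7 kg.
Tool frame: the origin (TCP) lies midway between the tips of the shut fingers; the grasp point (between the pads) lies 19 mm behind it; z points along the fingers, y is the line along which they close (so a half turn about z gives the same grasp; the last joint's range is limited). The gripper opens to 88 mm and grips with 3 to 60 N. Pads are 19 mm wide; open, the fingers measure 130 mm over their backs; the gripper's body (78 mm by 193 mm) begins 47 mm behind the grasp point.
Start: joints at [79.761, 20.546, 0.682, 0, -70.136, -16.507], TCP at [0.304, 0.603, 0.19] pointing down, gripper open.
Joint ranges: [-176.03, 176.03], [-82.01, 121.73], [-58.28, 71.71], [-173.87, 95.51], [-174.79, -0.11], [-173.66, 173.66]. Speed limits (degrees/s): [136.94, 136.94, 172.46, 180, 180, 180].

### API

Orientations are given as [roll, pitch, yaw] about the fixed x, y, z axes, in that order (R = Rz(yaw) Ry(pitch) Rx(roll)).
In Python, from plant import r gives the robot as it stands.
- The arm moves only by the tool drive_tool, never from a script. Its argument "commands" is a list of rows, each an object of numbers: "hand": the closure, from 0 (fully open) to 1 (shut); "tx", "ty", "tz": the shift along the world's x, y, z scaled (see below); "turn": the turn about the world's z scaled (see below). A call has 1 to 10 rows; each row is the pose to reach, as a shift and turn from the pose commanded when the call began; what a row does not reach only later rows make up. The controller multiplies each number of a shift by 0.6 m and each number of a turn by 90 degrees. A row lasts 1/10 s, in which the tool goes at most 50 mm and 8.59 degrees, less where a joint would pass 70% of its speed; a pose out of reach is approached as far as the arm can. A call with a number of a shift or a turn outside -1 to 1 is refused whole. A call with a gripper value outside its range is refused whole. The fingers move at their own pace and stop on an object; "grip_force" is the grip in N (left out, the last holds). Time passes only in rows, so rows that repeat a pose let the fingers close. It gives the time, the measured TCP pose, the force, the opening and the grip force at its end, in the units of the state.
- r.get_state(): the state, without advancing time (a new reading comes with each control period).
- r.capture(name): name is "side" or "top"; returns a dict with "frame" (400x640x3 uint8, red, green, blue), "fx", "fy", "cx", "cy" (pixels), "D" ([k1, k2, p1, p2, k3] as OpenCV has them; the pictures are not rectified), "world_from_camera" (4x4, takes a point from camera to world coordinates). Camera axes: x right, y down, z forward; pixel columns grow to the right and rows downward; lengths in m; the calibration is good to about 2 mm. A picture is of the moment at which its call begins. There is no depth.
- r.close_job(): hands the job in; it is judged then, once.
Trained networks look in the newest picture that a camera, given by its name, has taken for a name from the list of things; names that differ only in an ending like _2 or _b are one class to them, and where a whole thing is asked for, a point or a joint stands for the part that bears it (a point fixed in the world has none). Each returns a list of dicts, best first, with "score" (0 to 1); they miss things now and then, are a little off and sometimes report something else, mostly with a low value. They report only what shows in the picture. A call takes as long as a camera call. They do not tell look-alikes from the thing itself.
- r.trace(label, camera): "pixels" (400x640 bool, what is visible of it) and "extent" ([left, top, right, bottom] in pixels, round what is visible of it).
The state is a dict: "time_s": time; "joints": joint angles; "qd": joint speeds; "joint_torque": joint torques, N m; "tcp_pos": TCP position; "eef_rot": TCP orientation; "contact_force": force on the tool from outside, world axes, zero at the start; "moment": the same for the moment, N m; "gripper_width": finger opening in m; "gripper_force": force on a finger pad.
Only numpy, scipy, OpenCV 4.12 (cv2) and the standard library are available. Lean on these libraries where they do the work, as an engineer would, in place of code of your own. Each camera call takes 0.05 s, during which the arm holds its last target. There are 200 camera calls.

### The job

Push the brass door escutcheon along the counter into the inner corner of the steel L-shaped stop, so that one long edge lies flush along the long fence and one end butts against the short end stop, ready for marking out. Only slide it flat on the counter, never lift or tip it, and leave the bowl, the magnifying loupe and the padlock where they are.

Things in the scene. Friction and masses are not known exactly. Their poses are not given: they have to be found in the camera images.
- escutcheon: Loose flat cast-brass plate on the counter, 150 mm long (its y) x 46 mm wide (its x) x 10 mm thick, about 0.5 kg; a round collar 30 mm across, 4 mm high on top, 28 mm from the centre towards +y; dark keyhole on the other half. Origin: centre of the underside, z up. Starts up to 0.5 rad from parallel to the fence, touching nothing; slides on the counter with 2 to 8 N.
- stop: Fixed L-shaped stop of steel bar, 14 mm high, turned up to 0.25 rad about z. Origin: its inner corner at counter height, z up. The work goes in its quarter x < 0, y < 0; when home, the escutcheon's centre is at x = -23 mm, y = -75 mm in this frame, its long axis along the stop's y.
- fence (a point): Middle of the long fence's working face, at counter height, 150 mm from the inner corner. The face is the stop's plane x = 0 from y = 0 to -300 mm; the bar is 22 mm thick behind it (x = 0 to 22 mm).
- end_stop (a point): Middle of the short end stop's working face, at counter height, 45 mm from the inner corner. The face is the stop's plane y = 0 from x = 0 to -90 mm; the bar is 22 mm thick behind it (y = 0 to 22 mm).
- bowl: Loose grey enamel bowl, 110 mm across the rim, 42 mm high, open upwards. Origin: centre of the underside. Leave it alone.
- loupe: Loose tortoiseshell magnifying loupe lying flat: round lens rim 60 mm across and 12 mm high, centred 30 mm from the origin along its +y, with a handle 14 mm wide and 10 mm high reaching 58 mm along its -y. Origin: on the underside. Leave it alone.
- padlock: Loose brass padlock lying flat: body 46 x 42 x 22 mm (x, y, z) centred 16 mm from the origin along its -y, steel shackle reaching 42 mm along its +y. Origin: on the underside. Leave it alone.
Things that resemble listed ones, but are neither listed nor needed, are in the scene too. Leave any purple look-alike of the escutcheon alone.

How it is judged (in metres and radians):
At the end, for the whole second after the job is handed in: The escutcheon lies flat and still in the corner of the stop: centre within 3 mm of home across the fence and 3.5 mm along it (no gap larger than that), parallel to the fence within 2 degrees (x of escutcheon in the frame of stop between -0.026 and -0.02 m and y of escutcheon in the frame of stop between -0.0785 and -0.072 m and angle between the y axis of escutcheon and the y axis of stop, either way round below 0.035 rad and height (world z) of escutcheon below 0.004 m and angle between escutcheon's own z axis and vertical below 0.05 rad and linear speed of escutcheon below 0.01 m/s); the robot touches nothing.
It fails at once if the escutcheon is lifted (8 mm) or tipped (more than 0.15 rad) (height (world z) of escutcheon above 0.008 m or angle between escutcheon's own z axis and vertical above 0.15 rad).
It fails at once if the grey enamel bowl is disturbed (moved more than 10 mm) (distance of bowl from where it was at the start of the episode above 0.01 m).
It fails at once if the magnifying loupe is disturbed (moved more than 10 mm) (distance of loupe from where it was at the start of the episode above 0.01 m).
It fails at once if the padlock is disturbed (moved more than 10 mm) (distance of padlock from where it was at the start of the episode above 0.01 m).
It also fails if it takes over 54 s, if anything falls off the work surface, if the arm or the gripper's body presses on something with over 40 N, if the wrist force passes 120 N, or if a joint passes its speed limit or range.

## Working session

There is one attempt and no reset: what is moved stays moved. The work goes in short steps, Python scripts to look and compute and a tool call to move; the robot and the scene stay as the last step left them, time stands still between calls to the robot, and variables do not carry over. Pictures are saved under pics/ and viewed, at most 10 in all, crops included, and the job is handed in when it is done.

Besides the shell and the picture viewer there is one more tool, called as name(argument=value, ...), one argument or row to a line, values as JSON. drive_tool: Moves the arm, as the interface text tells. Its arguments: {"type":"object","properties":{"commands":{"type":"array"},"grip_force":{"type":"number"}},"required":["commands"]}

```bash
mkdir -p pics; cat > h.py <<'E'
import numpy as np, cv2
from plant import r
def cap(n):
    c=r.capture(n); c['K']=np.array([[c['fx'],0,c['cx']],[0,c['fy'],c['cy']],[0,0,1.]]); return c
def w(c,uv,z):
    uv=np.array(uv,float).reshape(-1,1,2)
    p=cv2.undistortPoints(uv,c['K'],np.array(c['D'],float)).reshape(-1,2)
    T=np.array(c['world_from_camera']); d=np.c_[p,np.ones(len(p))]@T[:3,:3].T; o=T[:3,3]
    return o+d*((z-o[2])/d[:,2])[:,None]
def px(c,P):
    T=np.linalg.inv(np.array(c['world_from_camera']))
    return cv2.projectPoints(np.array(P,float).reshape(-1,3),cv2.Rodrigues(T[:3,:3])[0],T[:3,3],c['K'],np.array(c['D'],float))[0].reshape(-1,2)
def save(c,f): cv2.imwrite('pics/'+f,c['frame'][:,:,::-1])
E
python3 - <<'E'
from h import *
for n in('top','side'):
    c=cap(n); save(c,n+'1.png'); print(n,np.round(c['world_from_camera'],3).tolist())
    for l in('escutcheon','stop','bowl','loupe','padlock'):
        for d in r.trace(l,n):
            ys,xs=np.nonzero(d['pixels']); print(l,round(d['score'],2),d['extent'],len(xs),np.round(w(c,[xs.mean(),ys.mean()],0.005),3).tolist())
print(r.get_state())
E
```

```text
top [[-0.015, -0.996, 0.083, 0.456], [-1.0, 0.013, -0.019, -0.007], [0.018, -0.083, -0.996, 1.123], [0.0, 0.0, 0.0, 1.0]]
escutcheon 0.94 [417.2, 203.3, 481.7, 250.3] 1343 [[0.477, -0.344, 0.005]]
escutcheon 0.88 [411.7, 139.3, 477.9, 155.8] 1198 [[0.669, -0.333, 0.005]]
escutcheon 0.86 [287.5, 212.5, 354.0, 236.1] 1258 [[0.489, -0.046, 0.005]]
escutcheon 0.69 [230.0, 212.5, 252.4, 280.4] 1334 [[0.443, 0.149, 0.005]]
escutcheon 0.67 [351.1, 252.3, 411.4, 312.0] 1325 [[0.354, -0.179, 0.005]]
stop 0.71 [249.9, 148.3, 396.6, 193.6] 1890 [[0.616, -0.022, 0.005]]
bowl 0.63 [337.4, 112.4, 380.5, 158.9] 1703 [[0.693, -0.134, 0.005]]
loupe 0.58 [268.1, 113.1, 314.7, 141.5] 643 [[0.723, 0.042, 0.005]]
loupe 0.25 [248.2, 144.6, 394.4, 195.7] 1746 [[0.616, -0.021, 0.005]]
padlock 0.91 [190.9, 151.5, 224.9, 180.5] 543 [[0.63, 0.222, 0.005]]
padlock 0.27 [248.6, 148.7, 396.6, 192.5] 1784 [[0.615, -0.021, 0.005]]
side [[0.984, -0.126, 0.129, 0.466], [-0.181, -0.716, 0.675, -0.61], [0.007, -0.687, -0.727, 0.693], [0.0, 0.0, 0.0, 1.0]]
escutcheon 0.97 [174.9, 266.6, 248.5, 334.6] 1952 [[0.353, -0.18
[... 634 characters left out ...]
223, 0.005]]
{'time_s': 0.6, 'joints': array([ 7.97606197e+01,  2.05442860e+01,  6.81625674e-01, -1.03948668e-03,
       -7.01337532e+01, -1.65075049e+01]), 'qd': array([-0.02195368,  0.04420852,  0.00561164,  0.05736564, -0.02510524,
        0.01955782]), 'joint_torque': array([ 3.38804275e-04, -5.81993973e+01,  2.93180895e+01,  6.99946672e+00,
        1.24530835e-02, -1.51879669e-05]), 'tcp_pos': array([0.30377922, 0.60276506, 0.18957886]), 'eef_rot': array([-1.79996839e+02,  1.95640837e-03, -2.67472383e+01]), 'contact_force': array([-0.59730808,  0.3627492 , -0.16851949]), 'moment': array([-0.0268531 , -0.01001596, -0.02453831]), 'gripper_force': 0.0, 'gripper_width': 0.08752675272407266}
```

```bash
python3 - <<'E'
import cv2
a=cv2.imread('pics/top1.png')[95:325,180:490]; cv2.imwrite('pics/t1c.png',cv2.resize(a,None,fx=2.55,fy=2.55,interpolation=cv2.INTER_CUBIC))
E
```

```text
(no output)
```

View pics/t1c.png

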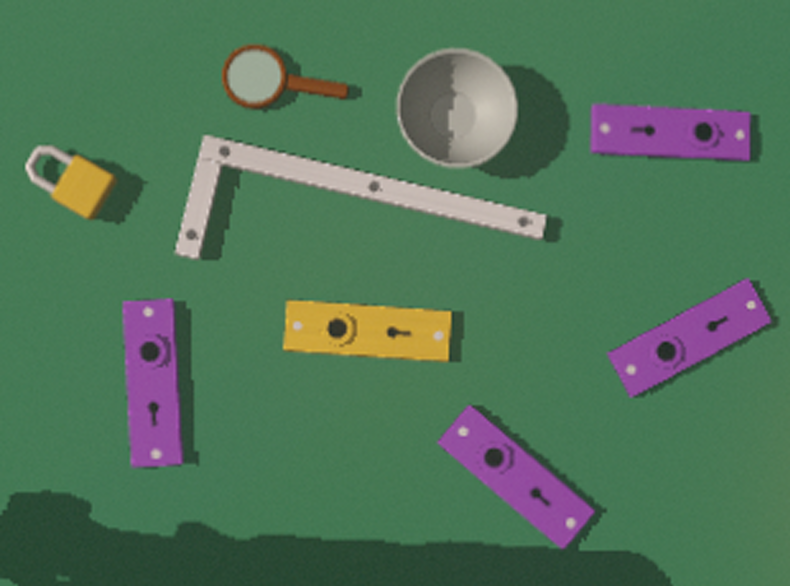

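View pics/side1.png

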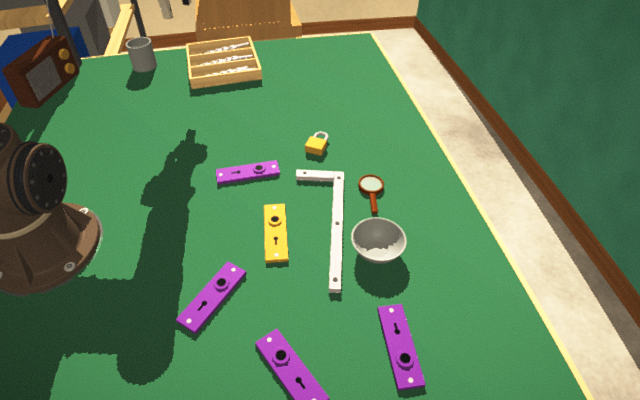

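The brass plate is at full-frame pixel (324,224) in top and (275,233) in side. The four others, top (244,246), (383,282), (449,227) and (444,147), are purple look-alikes. The enlarged crop confirms that only the one at (324,224) is brass, with its collar towards +y. The stop's inner corner is near top pixel (266,160). Next I'll fit poses.

```bash
cat >> h.py <<'E'
from scipy.optimize import minimize
def box(x0,x1,y0,y1,h): return np.array([[x,y,z] for x in(x0,x1) for y in(y0,y1) for z in(0,h)],float)
STOP=[box(0,22e-3,-.3,.022,.014),box(-.09,.022,0,.022,.014)]; PLATE=[box(-.023,.023,-.075,.075,.010)]
def tw(p,P):
    c,s=np.cos(p[2]),np.sin(p[2]); return P@np.array([[c,s,0],[-s,c,0],[0,0,1]])+[p[0],p[1],0]
def sil(c,p,parts,S=4):
    m=np.zeros((400*S,640*S),np.uint8)
    for b in parts:
        h=cv2.convexHull(((px(c,tw(p,b))+.5)*S-.5).astype(np.float32)); cv2.fillConvexPoly(m,np.round(h*16).astype(np.int32),255,shift=4)
    return cv2.resize(m,(640,400),interpolation=cv2.INTER_AREA)/255.
def masks(c,kind):
    hsv=cv2.cvtColor(c['frame'],cv2.COLOR_RGB2HSV).astype(int); H,Sa,V=hsv[...,0],hsv[...,1],hsv[...,2]
    return (H>15)&(H<32)&(Sa>120)&(V>90) if kind=='p' else (Sa<70)&(V>110)
def fit(cs,p0,parts,kind):
    ms=[]
    for c in cs:
        reg=cv2.dilate((sil(c,p0,parts)>0).astype(np.uint8),np.ones((25,25)))>0
        m=(masks(c,kind)&reg).astype(np.uint8); 
        m=cv2.morphologyEx(m,cv2.MORPH_CLOSE,cv2.getStructuringElement(cv2.MORPH_ELLIPSE,(9,9)) if kind=='p' else np.ones((5,5),np.uint8))
        n,l,st,_=cv2.connectedComponentsWithStats(m); ms.append(l==1+np.argmax(st[1:,4]))
    f=lambda q:sum(np.abs(sil(c,np.array(q)*[1,1,5],parts)-m).sum()/m.sum() for c,m in zip(cs,ms))
    q0=np.array(p0)/[1,1,5]; s=np.array([[0,0,0],[.01,0,0],[0,.01,0],[0,0,.02]])+q0
    o=minimize(f,q0,method='Nelder-Mead',options=dict(initial_simplex=s,xatol=5e-5,fatol=1e-4,maxiter=120))
    return o.x*[1,1,5],o.fun
def rel(s,p):
    d=p[:2]-s[:2]; c,n=np.cos(s[2]),np.sin(s[2]); return np.array([c*d[0]+n*d[1],-n*d[0]+c*d[1],p[2]-s[2]])
E
cat > m.py <<'E'
from h import *
import sys
a=eval(sys.argv[1]); b=eval(sys.argv[2])
cs=[cap('top'),cap('side')]
for k in([cs[0]],[cs[1]],cs):
    s,e=fit(k,a,STOP,'s'); p,g=fit(k,b,PLATE,'p'); print(np.round(s,4),round(e,3),np.round(p,4),round(g,3),'rel',np.round(rel(s,p),4))
E
python3 m.py "[.64,.09,-.21]" "[.489,-.048,.03]"
```

```text
[ 0.6429  0.0851 -0.2449] 0.054 [ 0.4882 -0.0467 -0.0837] 0.032 rel [-0.1181 -0.1654  0.1612]
[ 0.6448  0.0847 -0.2451] 0.073 [ 0.4903 -0.0475 -0.0866] 0.036 rel [-0.1178 -0.1657  0.1585]
[ 0.6436  0.085  -0.2448] 0.174 [ 0.4892 -0.047  -0.0872] 0.11 rel [-0.1178 -0.1654  0.1575]
```

drive_tool(
  commands=[
    {"hand": 0,"tx": 0.14,"ty": -0.75,"tz": 0,"turn": 0.141},
    {"hand": 0,"tx": 0.14,"ty": -0.75,"tz": 0,"turn": 0.141},
    {"hand": 0,"tx": 0.14,"ty": -0.75,"tz": 0,"turn": 0.141},
    {"hand": 0,"tx": 0.14,"ty": -0.75,"tz": 0,"turn": 0.141},
    {"hand": 0,"tx": 0.14,"ty": -0.75,"tz": 0,"turn": 0.141},
    {"hand": 0,"tx": 0.14,"ty": -0.75,"tz": 0,"turn": 0.141},
    {"hand": 0,"tx": 0.14,"ty": -0.75,"tz": 0,"turn": 0.141},
    {"hand": 0,"tx": 0.14,"ty": -0.75,"tz": 0,"turn": 0.141},
    {"hand": 0,"tx": 0.14,"ty": -0.75,"tz": 0,"turn": 0.141},
    {"hand": 0,"tx": 0.14,"ty": -0.75,"tz": 0,"turn": 0.141},
  ],
)

```text
time_s: 1.7
tcp_pos: [0.3875, 0.1488, 0.1899]
eef_rot: [-180.0, -0.0, -14.2]
contact_force: [0.6, 0.7, 0.0]
gripper_width: 0.0881
gripper_force: 0.0
```

drive_tool(
  commands=[
    {"hand": 0,"tx": 0.068,"ty": -0.287,"tz": -0.1},
    {"hand": 0,"tx": 0.068,"ty": -0.287,"tz": -0.1},
    {"hand": 0,"tx": 0.068,"ty": -0.287,"tz": -0.2},
    {"hand": 0,"tx": 0.068,"ty": -0.287,"tz": -0.2},
    {"hand": 0,"tx": 0.068,"ty": -0.287,"tz": -0.2},
    {"hand": 0,"tx": 0.068,"ty": -0.287,"tz": -0.2},
    {"hand": 0,"tx": 0.068,"ty": -0.287,"tz": -0.2},
    {"hand": 0,"tx": 0.068,"ty": -0.287,"tz": -0.2},
  ],
)

```text
invalid input
```

drive_tool(
  commands=[
    {"hand": 0,"tx": 0.068,"ty": -0.287,"tz": -0.1,"turn": 0},
    {"hand": 0,"tx": 0.068,"ty": -0.287,"tz": -0.1,"turn": 0},
    {"hand": 0,"tx": 0.068,"ty": -0.287,"tz": -0.2,"turn": 0},
    {"hand": 0,"tx": 0.068,"ty": -0.287,"tz": -0.2,"turn": 0},
    {"hand": 0,"tx": 0.068,"ty": -0.287,"tz": -0.2,"turn": 0},
    {"hand": 0,"tx": 0.068,"ty": -0.287,"tz": -0.2,"turn": 0},
    {"hand": 0,"tx": 0.068,"ty": -0.287,"tz": -0.2,"turn": 0},
    {"hand": 0,"tx": 0.068,"ty": -0.287,"tz": -0.2,"turn": 0},
  ],
)

```text
time_s: 2.5
tcp_pos: [0.4295, -0.0186, 0.0706]
eef_rot: [-179.9, -0.1, -14.0]
contact_force: [0.5, 0.4, 1.2]
gripper_width: 0.0877
gripper_force: 0.0
```

```bash
python3 - <<'E'
from h import *
c=cap('side'); a=c['frame'][100:350,150:450,::-1]; cv2.imwrite('pics/s2.png',cv2.resize(a,None,fx=2.4,fy=2.4,interpolation=cv2.INTER_CUBIC))
E
```

```text
(no output)
```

View pics/s2.png

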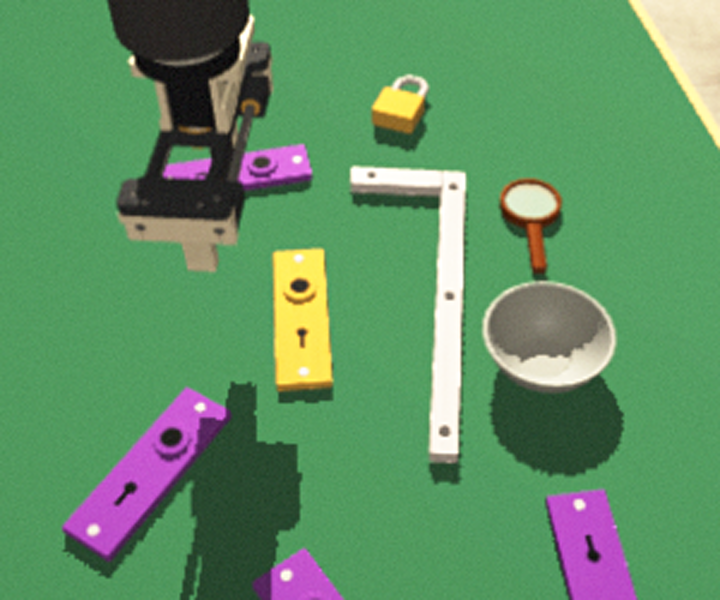

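drive_tool(
  commands=[
    {"hand": 0,"tx": 0,"ty": 0,"tz": -0.06,"turn": 0},
    {"hand": 0,"tx": 0,"ty": 0,"tz": -0.109,"turn": 0},
    {"hand": 0,"tx": 0,"ty": 0,"tz": -0.109,"turn": 0},
    {"hand": 0,"tx": 0.016,"ty": -0.004,"tz": -0.109,"turn": 0},
    {"hand": 0,"tx": 0.032,"ty": -0.008,"tz": -0.109,"turn": 0},
    {"hand": 0,"tx": 0.048,"ty": -0.012,"tz": -0.109,"turn": 0},
    {"hand": 0,"tx": 0.064,"ty": -0.016,"tz": -0.109,"turn": 0},
    {"hand": 0,"tx": 0.08,"ty": -0.02,"tz": -0.109,"turn": 0},
    {"hand": 0,"tx": 0.096,"ty": -0.024,"tz": -0.109,"turn": 0},
    {"hand": 0,"tx": 0.096,"ty": -0.024,"tz": -0.109,"turn": 0},
  ],
)

```text
time_s: 3.55
tcp_pos: [0.4877, -0.0341, 0.0042]
eef_rot: [-180.0, -0.0, -14.1]
contact_force: [-1.3, 0.4, -0.6]
gripper_width: 0.0876
gripper_force: 0.0
```

```bash
cat > m2.py <<'E'
from h import *
import sys
b=eval(sys.argv[1]); S=np.array([.6436,.085,-.2448])
S=np.array([.6448,.0847,-.2451])
c=cap('side'); p,g=fit([c],tw([*S[:2],S[2]],np.array([[b[0],b[1],0.]]))[0][:2].tolist()+[S[2]+b[2]],PLATE,'p')
a=c['frame'][100:350,150:450,::-1]; cv2.imwrite('pics/'+sys.argv[2],cv2.resize(a,None,fx=2.4,fy=2.4,interpolation=cv2.INTER_CUBIC))
t=r.get_state()['tcp_pos']; S0=np.array([.6436,.085,-.2448])
print(g,'plate rel',np.round(rel(S,p),4),'tcp rel',np.round(rel(S0,np.r_[t[:2],0]),4),t)
E
python3 m2.py "[-.095,-.165,.03]" s3.png
```

```text
0.9324305675349318 plate rel [-0.117  -0.1657  0.1541] tcp rel [-0.1235 -0.1536  0.2448] [ 0.48655497 -0.03413026  0.00394389]
```

View pics/s3.png

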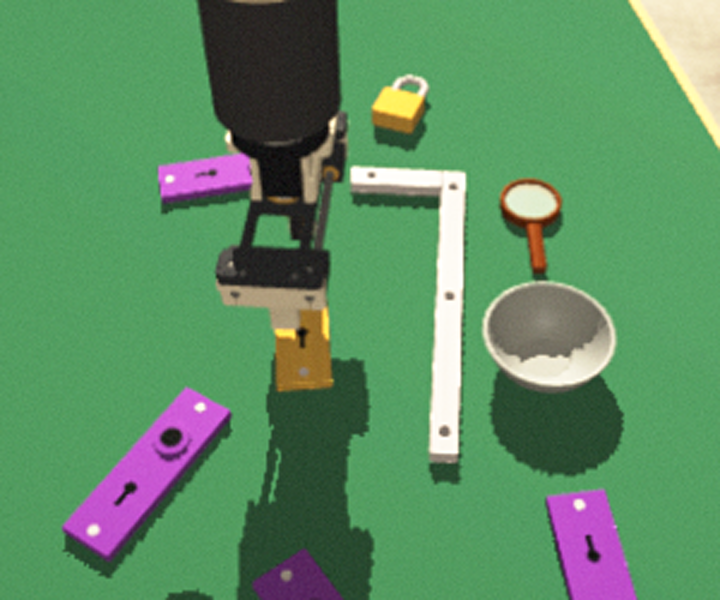

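The plate didn't move: the side fit is unchanged, and the fingertip at crop (285,320) sits above it. Open fingertips evidently ride higher than the TCP because of the linkage. I'll back off and find the real tip height against the counter.

drive_tool(
  commands=[
    {"hand": 0,"tx": 0,"ty": 0,"tz": 0.04,"turn": 0},
    {"hand": 0,"tx": -0.05,"ty": 0.012,"tz": 0.04,"turn": 0},
    {"hand": 0,"tx": -0.096,"ty": 0.024,"tz": 0.04,"turn": 0},
    {"hand": 0,"tx": -0.096,"ty": 0.024,"tz": 0.0,"turn": 0},
    {"hand": 0,"tx": -0.096,"ty": 0.024,"tz": 0.0,"turn": 0},
    {"hand": 0,"tx": -0.096,"ty": 0.024,"tz": 0,"turn": 0},
  ],
)

```text
time_s: 4.2
tcp_pos: [0.4284, -0.0195, 0.0043]
eef_rot: [179.9, 0.0, -14.0]
contact_force: [0.3, 0.9, 0.7]
gripper_width: 0.0875
gripper_force: 0.0
```

drive_tool(
  commands=[
    {"hand": 0,"tx": 0,"ty": 0,"tz": -0.005,"turn": 0},
    {"hand": 0,"tx": 0,"ty": 0,"tz": -0.01,"turn": 0},
    {"hand": 0,"tx": 0,"ty": 0,"tz": -0.01,"turn": 0},
  ],
)

```text
time_s: 4.5
tcp_pos: [0.4286, -0.0196, -0.002]
eef_rot: [180.0, 0.0, -14.1]
contact_force: [0.5, 0.2, -0.3]
gripper_width: 0.0876
gripper_force: 0.0
```

```bash
python3 - <<'E'
from h import *
print(r.get_state()['contact_force'],r.get_state()['tcp_pos'])
c=cap('side'); save(c,'x.png'); a=c['frame'][150:300,180:330,::-1]; cv2.imwrite('pics/s4.png',cv2.resize(a,None,fx=4,fy=4,interpolation=cv2.INTER_CUBIC))
E
```

```text
[ 0.50897414  0.15865784 -0.2759087 ] [ 0.42863695 -0.01956499 -0.00203449]
```

View pics/s4.png

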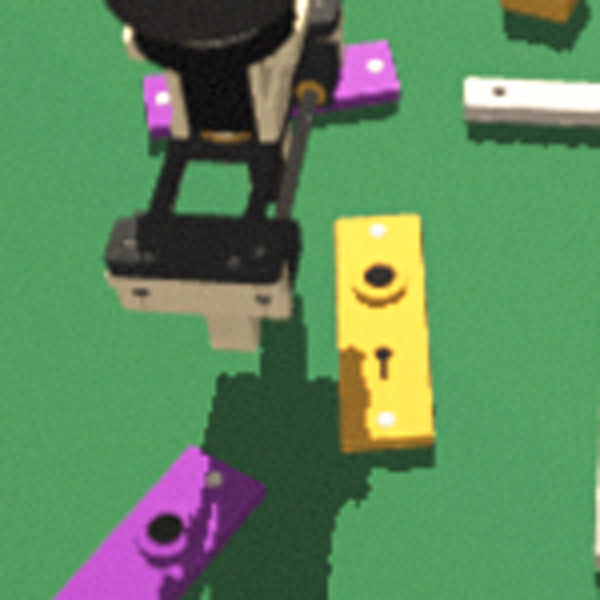

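The plate is untouched in the picture (crop (385,335)), and the tips are still off the counter at TCP z −2 mm. I'll lower further, watching the force.

drive_tool(
  commands=[
    {"hand": 0,"tx": 0,"ty": 0,"tz": -0.003,"turn": 0},
    {"hand": 0,"tx": 0,"ty": 0,"tz": -0.0065,"turn": 0},
    {"hand": 0,"tx": 0,"ty": 0,"tz": -0.0065,"turn": 0},
  ],
)

```text
time_s: 4.85
tcp_pos: [0.4284, -0.0195, -0.006]
eef_rot: [180.0, 0.0, -14.1]
contact_force: [0.1, -0.6, 0.6]
gripper_width: 0.0875
gripper_force: 0.0
```

drive_tool(
  commands=[
    {"hand": 0,"tx": 0,"ty": 0,"tz": -0.002,"turn": 0},
    {"hand": 0,"tx": 0,"ty": 0,"tz": -0.0035,"turn": 0},
    {"hand": 0,"tx": 0,"ty": 0,"tz": -0.0035,"turn": 0},
  ],
)

```text
time_s: 5.15
tcp_pos: [0.4285, -0.0195, -0.0079]
eef_rot: [180.0, 0.0, -14.1]
contact_force: [-0.4, 0.1, -0.4]
gripper_width: 0.0874
gripper_force: 0.0
```

drive_tool(
  commands=[
    {"hand": 0,"tx": 0,"ty": 0,"tz": -0.002,"turn": 0},
    {"hand": 0,"tx": 0,"ty": 0,"tz": -0.0035,"turn": 0},
    {"hand": 0,"tx": 0,"ty": 0,"tz": -0.0035,"turn": 0},
  ],
)

```text
time_s: 5.45
tcp_pos: [0.4285, -0.0195, -0.0101]
eef_rot: [180.0, 0.0, -14.1]
contact_force: [-0.6, 0.5, 0.7]
gripper_width: 0.0877
gripper_force: 0.0
```

drive_tool(
  commands=[
    {"hand": 0,"tx": 0,"ty": 0,"tz": -0.001,"turn": 0},
    {"hand": 0,"tx": 0,"ty": 0,"tz": -0.002,"turn": 0},
    {"hand": 0,"tx": 0,"ty": 0,"tz": -0.002,"turn": 0},
  ],
)

```text
time_s: 5.75
tcp_pos: [0.4286, -0.0194, -0.0112]
eef_rot: [180.0, 0.0, -14.1]
contact_force: [0.0, 0.4, 0.1]
gripper_width: 0.0878
gripper_force: 0.0
```

drive_tool(
  commands=[
    {"hand": 0,"tx": 0,"ty": 0,"tz": -0.001,"turn": 0},
    {"hand": 0,"tx": 0,"ty": 0,"tz": -0.002,"turn": 0},
    {"hand": 0,"tx": 0,"ty": 0,"tz": -0.002,"turn": 0},
  ],
)

```text
time_s: 6.05
tcp_pos: [0.4285, -0.0195, -0.0124]
eef_rot: [180.0, 0.0, -14.1]
contact_force: [-0.4, -0.5, 0.1]
gripper_width: 0.0877
gripper_force: 0.0
```

drive_tool(
  commands=[
    {"hand": 0,"tx": 0,"ty": 0,"tz": -0.001,"turn": 0},
    {"hand": 0,"tx": 0,"ty": 0,"tz": -0.002,"turn": 0},
    {"hand": 0,"tx": 0,"ty": 0,"tz": -0.002,"turn": 0},
  ],
)

```text
time_s: 6.35
tcp_pos: [0.4285, -0.0194, -0.0136]
eef_rot: [180.0, 0.0, -14.1]
contact_force: [0.6, 0.6, -0.4]
gripper_width: 0.0876
gripper_force: 0.0
```

drive_tool(
  commands=[
    {"hand": 0,"tx": 0,"ty": 0,"tz": -0.001,"turn": 0},
    {"hand": 0,"tx": 0,"ty": 0,"tz": -0.002,"turn": 0},
    {"hand": 0,"tx": 0,"ty": 0,"tz": -0.002,"turn": 0},
  ],
)

```text
time_s: 6.65
tcp_pos: [0.4285, -0.0195, -0.0148]
eef_rot: [180.0, 0.0, -14.1]
contact_force: [-0.4, -0.1, 0.2]
gripper_width: 0.0878
gripper_force: 0.0
```

drive_tool(
  commands=[
    {"hand": 0,"tx": 0,"ty": 0,"tz": -0.001,"turn": 0},
    {"hand": 0,"tx": 0,"ty": 0,"tz": -0.002,"turn": 0},
    {"hand": 0,"tx": 0,"ty": 0,"tz": -0.002,"turn": 0},
  ],
)

```text
time_s: 6.95
tcp_pos: [0.4285, -0.0195, -0.016]
eef_rot: [180.0, 0.0, -14.1]
contact_force: [0.5, 1.1, 0.3]
gripper_width: 0.0873
gripper_force: 0.0
```

```bash
python3 - <<'E'
from h import *
print(r.get_state()['contact_force'],r.get_state()['tcp_pos'])
c=cap('side'); a=c['frame'][190:260,200:300,::-1]; cv2.imwrite('pics/s5.png',cv2.resize(a,None,fx=7,fy=7,interpolation=cv2.INTER_CUBIC))
E
```

```text
[0.46376165 1.13411162 0.26225424] [ 0.42848775 -0.01947218 -0.01603369]
```

View pics/s5.png

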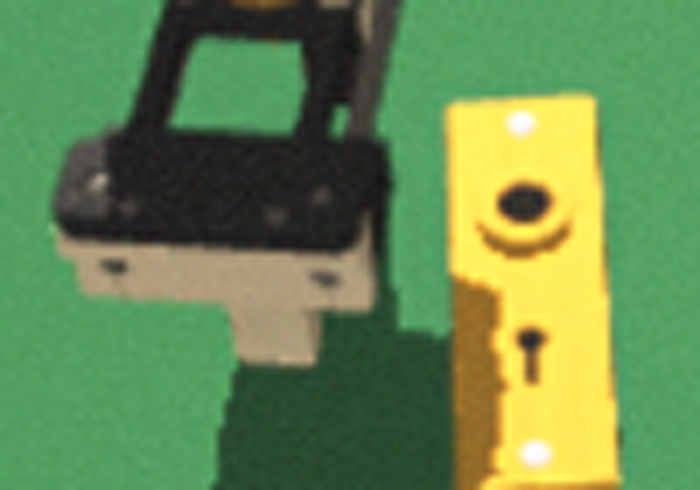

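The tip's lower edge is at full-frame (240,242), and the wide finger carrier's lower edge is at (230–252,233). I'll turn these into heights.

```bash
python3 - <<'E'
from h import *
c=cap('side'); t=r.get_state()['tcp_pos']
Q=lambda x,y:(200+x/7-.43,190+y/7-.43)
pts=[Q(240,362),Q(316,365),Q(78,293),Q(372,308),Q(60,235),Q(388,150)]
for z in(0,.005,.01,.02,.03):
    P=w(c,pts,z); print(z,[np.round(rel(np.r_[t[:2],-.2448],p)[:2]*1000).tolist() for p in P])
E
```

```text
0 [[-16.0, -41.0], [6.0, -40.0], [-71.0, -19.0], [20.0, -18.0], [-82.0, 4.0], [14.0, 46.0]]
0.005 [[-15.0, -45.0], [8.0, -44.0], [-69.0, -22.0], [21.0, -22.0], [-80.0, -0.0], [15.0, 42.0]]
0.01 [[-14.0, -49.0], [9.0, -48.0], [-67.0, -26.0], [22.0, -26.0], [-78.0, -4.0], [17.0, 37.0]]
0.02 [[-11.0, -56.0], [11.0, -56.0], [-64.0, -34.0], [24.0, -34.0], [-74.0, -13.0], [19.0, 28.0]]
0.03 [[-8.0, -64.0], [14.0, -63.0], [-60.0, -42.0], [26.0, -42.0], [-70.0, -21.0], [21.0, 19.0]]
```

drive_tool(
  commands=[
    {"hand": 0,"tx": 0,"ty": 0,"tz": 0.077,"turn": 0},
    {"hand": 1,"tx": 0,"ty": 0,"tz": 0.077,"turn": 0},
    {"hand": 1,"tx": 0,"ty": 0,"tz": 0.077,"turn": 0},
    {"hand": 1,"tx": 0,"ty": 0,"tz": 0.077,"turn": 0},
    {"hand": 1,"tx": 0,"ty": 0,"tz": 0.077,"turn": 0},
    {"hand": 1,"tx": 0,"ty": 0,"tz": 0.077,"turn": 0},
    {"hand": 1,"tx": 0,"ty": 0,"tz": 0.077,"turn": 0},
    {"hand": 1,"tx": 0,"ty": 0,"tz": 0.077,"turn": 0},
    {"hand": 1,"tx": 0,"ty": 0,"tz": 0.077,"turn": 0},
    {"hand": 1,"tx": 0,"ty": 0,"tz": 0.077,"turn": 0},
  ],
)

```text
time_s: 8.05
tcp_pos: [0.4285, -0.0195, 0.0302]
eef_rot: [180.0, 0.0, -14.1]
contact_force: [-0.3, -0.1, 0.1]
gripper_width: 0.021
gripper_force: 0.0
```

drive_tool(
  commands=[
    {"hand": 1,"tx": 0,"ty": 0,"tz": -0.02,"turn": 0},
    {"hand": 1,"tx": 0,"ty": 0,"tz": -0.033,"turn": 0},
    {"hand": 1,"tx": 0,"ty": 0,"tz": -0.033,"turn": 0},
  ],
)

```text
time_s: 8.35
tcp_pos: [0.4276, -0.0198, 0.0095]
eef_rot: [179.9, 0.1, -14.1]
contact_force: [-0.4, 0.1, 0.3]
gripper_width: 0.0015
gripper_force: 0.0
```

```bash
python3 - <<'E'
from h import *
print(r.get_state()['contact_force'],r.get_state()['tcp_pos'],r.get_state()['gripper_width'])
c=cap('side'); a=c['frame'][170:260,190:310,::-1]; cv2.imwrite('pics/s6.png',cv2.resize(a,None,fx=6,fy=6,interpolation=cv2.INTER_CUBIC))
E
```

```text
[-0.38367201  0.12955863  0.30112227] [ 0.42762832 -0.0198108   0.00951033] 0.0014860918290065465
```

View pics/s6.png

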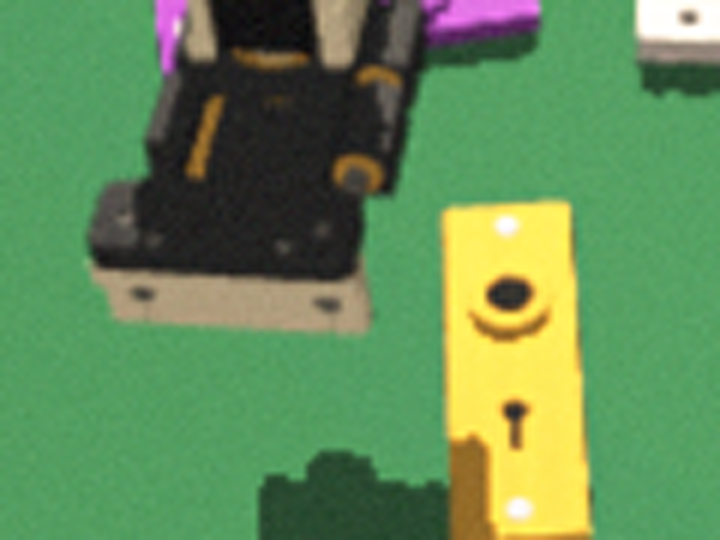

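drive_tool(
  commands=[
    {"hand": 1,"tx": 0,"ty": 0,"tz": -0.009,"turn": 0},
    {"hand": 1,"tx": 0,"ty": 0,"tz": -0.009,"turn": 0},
    {"hand": 1,"tx": 0.02,"ty": -0.005,"tz": -0.009,"turn": 0},
    {"hand": 1,"tx": 0.04,"ty": -0.01,"tz": -0.009,"turn": 0},
    {"hand": 1,"tx": 0.055,"ty": -0.0138,"tz": -0.009,"turn": 0},
    {"hand": 1,"tx": 0.07,"ty": -0.0175,"tz": -0.009,"turn": 0},
    {"hand": 1,"tx": 0.085,"ty": -0.0213,"tz": -0.009,"turn": 0},
    {"hand": 1,"tx": 0.1,"ty": -0.025,"tz": -0.009,"turn": 0},
    {"hand": 1,"tx": 0.11,"ty": -0.0275,"tz": -0.009,"turn": 0},
    {"hand": 1,"tx": 0.11,"ty": -0.0275,"tz": -0.009,"turn": 0},
  ],
)

```text
time_s: 9.4
tcp_pos: [0.4954, -0.0361, 0.005]
eef_rot: [180.0, -0.0, -14.1]
contact_force: [-0.4, -1.1, 0.7]
gripper_width: 0.0007
gripper_force: 0.0
```

```bash
python3 m2.py "[-.09,-.165,.0]" s7.png
```

```text
0.6935013295559034 plate rel [-0.1185 -0.1663  0.1741] tcp rel [-0.1152 -0.1536  0.2448] [ 0.49463925 -0.03609937  0.00487206]
```

View pics/s7.png

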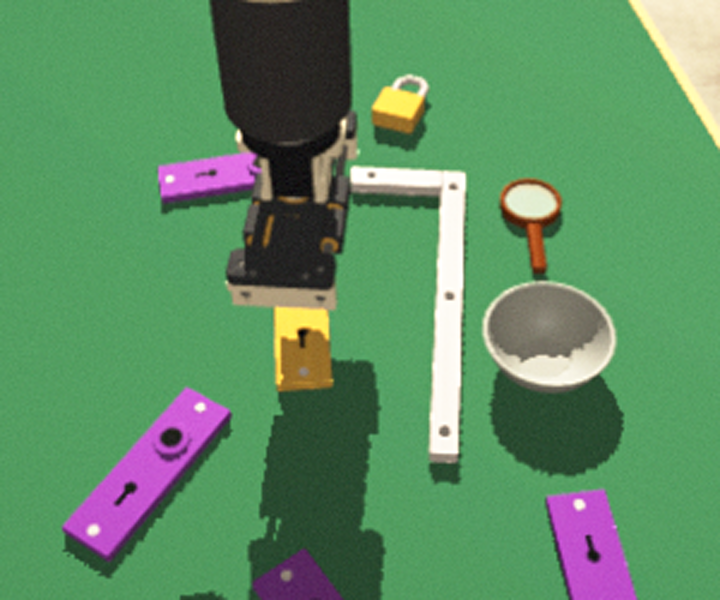

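The plate still hasn't moved (bottom edge at crop (303,388)), although the TCP reads z = 5 mm over it. The body corners in the picture also put the gripper about 35 mm higher than reported, so the height reading looks biased. I'll back off and touch the bare counter to find the true zero.

drive_tool(
  commands=[
    {"hand": 1,"tx": 0,"ty": 0,"tz": 0.02,"turn": 0},
    {"hand": 1,"tx": -0.06,"ty": 0.015,"tz": 0.02,"turn": 0},
    {"hand": 1,"tx": -0.115,"ty": 0.0287,"tz": 0.02,"turn": 0},
    {"hand": 1,"tx": -0.115,"ty": 0.0287,"tz": 0,"turn": 0},
    {"hand": 1,"tx": -0.115,"ty": 0.0287,"tz": -0.015,"turn": 0},
    {"hand": 1,"tx": -0.115,"ty": 0.0287,"tz": -0.015,"turn": 0},
  ],
)

```text
time_s: 10.05
tcp_pos: [0.425, -0.0188, -0.0047]
eef_rot: [179.9, 0.1, -14.0]
contact_force: [-0.3, -0.0, 0.5]
gripper_width: 0.0002
gripper_force: 0.0
```

drive_tool(
  commands=[
    {"hand": 1,"tx": 0,"ty": 0,"tz": -0.003,"turn": 0},
    {"hand": 1,"tx": 0,"ty": 0,"tz": -0.006,"turn": 0},
    {"hand": 1,"tx": 0,"ty": 0,"tz": -0.006,"turn": 0},
  ],
)

```text
time_s: 10.35
tcp_pos: [0.4257, -0.0189, -0.0077]
eef_rot: [180.0, 0.0, -14.1]
contact_force: [-0.4, -0.4, 1.4]
gripper_width: 0.0006
gripper_force: 0.0
```

drive_tool(
  commands=[
    {"hand": 1,"tx": 0,"ty": 0,"tz": -0.003,"turn": 0},
    {"hand": 1,"tx": 0,"ty": 0,"tz": -0.006,"turn": 0},
    {"hand": 1,"tx": 0,"ty": 0,"tz": -0.006,"turn": 0},
  ],
)

```text
time_s: 10.65
tcp_pos: [0.4254, -0.0188, -0.0114]
eef_rot: [180.0, 0.0, -14.1]
contact_force: [-0.1, 0.1, -0.3]
gripper_width: 0.0004
gripper_force: 0.0
```

drive_tool(
  commands=[
    {"hand": 1,"tx": 0,"ty": 0,"tz": -0.003,"turn": 0},
    {"hand": 1,"tx": 0,"ty": 0,"tz": -0.006,"turn": 0},
    {"hand": 1,"tx": 0,"ty": 0,"tz": -0.006,"turn": 0},
  ],
)

```text
time_s: 10.95
tcp_pos: [0.4254, -0.0188, -0.015]
eef_rot: [180.0, 0.0, -14.1]
contact_force: [0.2, 0.4, 0.3]
gripper_width: 0.0003
gripper_force: 0.0
```

drive_tool(
  commands=[
    {"hand": 1,"tx": 0,"ty": 0,"tz": -0.0025,"turn": 0},
    {"hand": 1,"tx": 0,"ty": 0,"tz": -0.005,"turn": 0},
  ],
)

```text
time_s: 11.15
tcp_pos: [0.4256, -0.0187, -0.0178]
eef_rot: [-180.0, -0.0, -14.1]
contact_force: [0.2, -0.1, -0.2]
gripper_width: 0.0005
gripper_force: 0.0
```

drive_tool(
  commands=[
    {"hand": 1,"tx": 0,"ty": 0,"tz": -0.0025,"turn": 0},
    {"hand": 1,"tx": 0,"ty": 0,"tz": -0.005,"turn": 0},
  ],
)

```text
time_s: 11.35
tcp_pos: [0.4256, -0.0187, -0.0209]
eef_rot: [-180.0, 0.0, -14.1]
contact_force: [0.9, -0.2, -0.1]
gripper_width: 0.0008
gripper_force: 0.0
```

drive_tool(
  commands=[
    {"hand": 1,"tx": 0,"ty": 0,"tz": -0.0025,"turn": 0},
    {"hand": 1,"tx": 0,"ty": 0,"tz": -0.005,"turn": 0},
  ],
)

```text
time_s: 11.55
tcp_pos: [0.4256, -0.0187, -0.0239]
eef_rot: [180.0, 0.0, -14.1]
contact_force: [-0.2, -0.1, -0.5]
gripper_width: 0.0006
gripper_force: 0.0
```

drive_tool(
  commands=[
    {"hand": 1,"tx": 0,"ty": 0,"tz": -0.0025,"turn": 0},
    {"hand": 1,"tx": 0,"ty": 0,"tz": -0.004,"turn": 0},
  ],
)

```text
time_s: 11.75
tcp_pos: [0.4255, -0.0188, -0.0263]
eef_rot: [180.0, 0.0, -14.1]
contact_force: [0.2, -1.0, 0.4]
gripper_width: 0.0004
gripper_force: 0.0
```

drive_tool(
  commands=[
    {"hand": 1,"tx": 0,"ty": 0,"tz": -0.002,"turn": 0},
    {"hand": 1,"tx": 0,"ty": 0,"tz": -0.004,"turn": 0},
  ],
)

```text
time_s: 11.95
tcp_pos: [0.4256, -0.0187, -0.0286]
eef_rot: [-180.0, -0.0, -14.1]
contact_force: [0.1, 0.7, -0.4]
gripper_width: 0.0002
gripper_force: 0.0
```

drive_tool(
  commands=[
    {"hand": 1,"tx": 0,"ty": 0,"tz": -0.002,"turn": 0},
    {"hand": 1,"tx": 0,"ty": 0,"tz": -0.004,"turn": 0},
  ],
)

```text
time_s: 12.15
tcp_pos: [0.4256, -0.0187, -0.031]
eef_rot: [-180.0, -0.0, -14.1]
contact_force: [-0.4, -0.2, -0.6]
gripper_width: 0.0004
gripper_force: 0.0
```

drive_tool(
  commands=[
    {"hand": 1,"tx": 0,"ty": 0,"tz": -0.002,"turn": 0},
    {"hand": 1,"tx": 0,"ty": 0,"tz": -0.004,"turn": 0},
  ],
)

```text
time_s: 12.35
tcp_pos: [0.4256, -0.0187, -0.0334]
eef_rot: [180.0, -0.0, -14.1]
contact_force: [0.0, 0.5, -0.2]
gripper_width: 0.0004
gripper_force: 0.0
```

drive_tool(
  commands=[
    {"hand": 1,"tx": 0,"ty": 0,"tz": -0.002,"turn": 0},
    {"hand": 1,"tx": 0,"ty": 0,"tz": -0.003,"turn": 0},
  ],
)

```text
time_s: 12.55
tcp_pos: [0.4255, -0.0187, -0.0353]
eef_rot: [180.0, 0.0, -14.1]
contact_force: [-0.4, 0.6, 0.3]
gripper_width: 0.0004
gripper_force: 0.0
```

drive_tool(
  commands=[
    {"hand": 1,"tx": 0,"ty": 0,"tz": -0.0015,"turn": 0},
    {"hand": 1,"tx": 0,"ty": 0,"tz": -0.003,"turn": 0},
  ],
)

```text
time_s: 12.75
tcp_pos: [0.4257, -0.0187, -0.0368]
eef_rot: [180.0, -0.0, -14.0]
contact_force: [-5.9, 2.0, 21.8]
gripper_width: 0.0003
gripper_force: 11.0
```

```bash
python3 - <<'E'
from h import *
s=r.get_state(); print(s['contact_force'],s['tcp_pos'],s['joints'])
c=cap('side'); a=c['frame'][170:260,190:310,::-1]; cv2.imwrite('pics/s8.png',cv2.resize(a,None,fx=6,fy=6,interpolation=cv2.INTER_CUBIC))
E
```

```text
[-5.86788514  1.9575213  21.844845  ] [ 0.42569127 -0.01869675 -0.03680944] [ 2.42429489e+01  1.45440649e+01 -4.58085542e+01  1.10526826e-02
 -2.96418218e+01  5.17022425e+01]
```

View pics/s8.png

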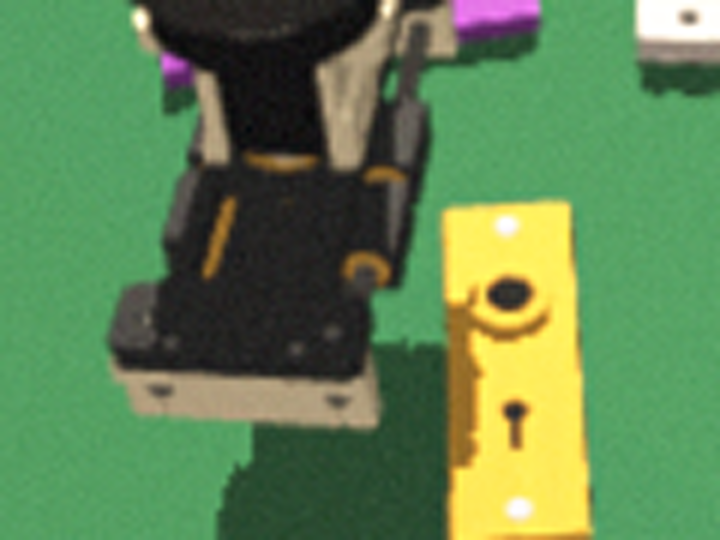

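Contact came at reading z ≈ −36 mm (22 N), so true height ≈ reading + 36 mm. With the body's underside now truly about 66 mm up, I'll check the x, y reading too, using its corners at crop (130,412) and (377,426).

```bash
python3 - <<'E'
from h import *
c=cap('side'); t=r.get_state()['tcp_pos']
Q=lambda x,y:(190+x/6-.42,170+y/6-.42)
for z in(.06,.066,.072):
    P=w(c,[Q(130,412),Q(377,426)],z); print(z,[np.round(rel(np.r_[t[:2],-.2448],p)[:2]*1000).tolist() for p in P])
E
```

```text
0.06 [[-41.0, -82.0], [39.0, -82.0]]
0.066 [[-39.0, -87.0], [40.0, -87.0]]
0.072 [[-37.0, -91.0], [41.0, -91.0]]
```

drive_tool(
  commands=[
    {"hand": 1,"tx": 0,"ty": 0,"tz": 0.007,"turn": 0},
    {"hand": 1,"tx": 0,"ty": 0,"tz": 0.007,"turn": 0},
  ],
)

```text
time_s: 13.05
tcp_pos: [0.4259, -0.0186, -0.0323]
eef_rot: [-180.0, -0.0, -14.0]
contact_force: [-0.3, 0.1, -0.7]
gripper_width: 0.0001
gripper_force: 0.0
```

drive_tool(
  commands=[
    {"hand": 1,"tx": -0.003,"ty": -0.013,"tz": 0,"turn": 0},
    {"hand": 1,"tx": 0.017,"ty": -0.018,"tz": 0,"turn": 0},
    {"hand": 1,"tx": 0.037,"ty": -0.023,"tz": 0,"turn": 0},
    {"hand": 1,"tx": 0.052,"ty": -0.0268,"tz": 0,"turn": 0},
    {"hand": 1,"tx": 0.067,"ty": -0.0305,"tz": 0,"turn": 0},
    {"hand": 1,"tx": 0.082,"ty": -0.0343,"tz": 0,"turn": 0},
    {"hand": 1,"tx": 0.097,"ty": -0.038,"tz": 0,"turn": 0},
    {"hand": 1,"tx": 0.112,"ty": -0.0418,"tz": 0,"turn": 0},
    {"hand": 1,"tx": 0.127,"ty": -0.0455,"tz": 0,"turn": 0},
    {"hand": 1,"tx": 0.127,"ty": -0.0455,"tz": 0,"turn": 0},
  ],
)

```text
time_s: 14.05
tcp_pos: [0.5024, -0.0466, -0.0333]
eef_rot: [180.0, 0.1, -14.1]
contact_force: [0.3, -0.4, 0.5]
gripper_width: 0.0006
gripper_force: 0.1
```

```bash
cat > m3.py <<'E'
from h import *
import sys
b=eval(sys.argv[1]); S0=np.array([.6436,.085,-.2448])
# occlusion-tolerant: compare only pixels not dark/robot -> use visible mask vs. green counter
def vis(n,S):
    c=cap(n); m=masks(c,'p'); hsv=cv2.cvtColor(c['frame'],cv2.COLOR_RGB2HSV); g=(hsv[...,0]>40)&(hsv[...,0]<95)&(hsv[...,1]>60)
    p0=np.r_[tw(S,np.array([[b[0],b[1],0.]]))[0][:2],S[2]+b[2]]
    m=cv2.morphologyEx(m.astype(np.uint8),cv2.MORPH_CLOSE,np.ones((5,5)))>0
    reg=cv2.dilate((sil(c,p0,PLATE)>0).astype(np.uint8),np.ones((21,21)))>0
    m&=reg
    f=lambda q:((1-sil(c,q*[1,1,5],PLATE))*m).sum()+(sil(c,q*[1,1,5],PLATE)*(g&~m)).sum()
    q0=p0/[1,1,5]; s=np.array([[0,0,0],[.01,0,0],[0,.01,0],[0,0,.02]])+q0
    o=minimize(f,q0,method='Nelder-Mead',options=dict(initial_simplex=s,xatol=5e-5,fatol=.01,maxiter=150))
    print(n,'rel',np.round(rel(S,o.x*[1,1,5]),4),'err px',round(o.fun,1),'of',m.sum())
vis('side',np.array([.6448,.0847,-.2451])); vis('top',np.array([.6429,.0851,-.2449]))
t=r.get_state()['tcp_pos']; print('tcp',t,np.round(rel(S0,np.r_[t[:2],0])[:2],4))
E
python3 m3.py "[-.07,-.165,.0]"
```

```text
side rel [-0.0707 -0.1705 -0.0257] err px 35.9 of 1010
top rel [-0.07  -0.165  0.1  ] err px 0.0 of 0
tcp [ 0.50228993 -0.04621014 -0.03302993] [-0.1053 -0.1615]
```

drive_tool(
  commands=[
    {"hand": 1,"tx": 0.012,"ty": -0.003,"tz": 0,"turn": 0},
    {"hand": 1,"tx": 0.024,"ty": -0.006,"tz": 0,"turn": 0},
    {"hand": 1,"tx": 0.036,"ty": -0.009,"tz": 0,"turn": 0},
    {"hand": 1,"tx": 0.048,"ty": -0.012,"tz": 0,"turn": 0},
    {"hand": 1,"tx": 0.058,"ty": -0.0145,"tz": 0,"turn": 0},
    {"hand": 1,"tx": 0.066,"ty": -0.0165,"tz": 0,"turn": 0},
    {"hand": 1,"tx": 0.071,"ty": -0.0178,"tz": 0,"turn": 0},
    {"hand": 1,"tx": 0.071,"ty": -0.0178,"tz": 0,"turn": 0},
  ],
)

```text
time_s: 14.95
tcp_pos: [0.5452, -0.0568, -0.0327]
eef_rot: [-180.0, -0.0, -14.1]
contact_force: [-0.3, -0.4, -1.0]
gripper_width: 0.0006
gripper_force: 0.2
```

drive_tool(
  commands=[
    {"hand": 1,"tx": 0.003,"ty": -0.0008,"tz": 0,"turn": 0},
    {"hand": 1,"tx": 0.003,"ty": -0.0008,"tz": 0,"turn": 0},
  ],
)

```text
time_s: 15.15
tcp_pos: [0.5461, -0.0572, -0.0327]
eef_rot: [180.0, 0.0, -14.1]
contact_force: [-1.9, 0.2, 0.2]
gripper_width: 0.0005
gripper_force: 1.1
```

drive_tool(
  commands=[
    {"hand": 1,"tx": 0.003,"ty": -0.0008,"tz": 0,"turn": 0},
    {"hand": 1,"tx": 0.003,"ty": -0.0008,"tz": 0,"turn": 0},
  ],
)

```text
time_s: 15.35
tcp_pos: [0.5478, -0.0577, -0.0327]
eef_rot: [180.0, 0.0, -14.1]
contact_force: [-3.3, 0.5, 1.3]
gripper_width: 0.0002
gripper_force: 1.6
```

```bash
python3 m3.py "[-.025,-.17,-.01]"
```

```text
side rel [-0.0241 -0.1706 -0.0202] err px 32.8 of 904
top rel [-0.025 -0.17  -0.01 ] err px 0.0 of 0
tcp [ 0.54781582 -0.05771897 -0.03270993] [-0.0583 -0.1617]
```

drive_tool(
  commands=[
    {"hand": 1,"tx": 0.003,"ty": -0.0008,"tz": 0,"turn": 0},
    {"hand": 1,"tx": 0.003,"ty": -0.0008,"tz": 0,"turn": 0},
  ],
)

```text
time_s: 15.65
tcp_pos: [0.5491, -0.0583, -0.0328]
eef_rot: [180.0, 0.1, -14.1]
contact_force: [-4.8, 0.4, 2.5]
gripper_width: 0.0002
gripper_force: 2.8
```

drive_tool(
  commands=[
    {"hand": 1,"tx": 0.002,"ty": -0.0005,"tz": 0,"turn": 0},
    {"hand": 1,"tx": 0.002,"ty": -0.0005,"tz": 0,"turn": 0},
  ],
)

```text
time_s: 15.85
tcp_pos: [0.5493, -0.0586, -0.0329]
eef_rot: [179.9, 0.2, -14.1]
contact_force: [-8.4, 3.2, 5.6]
gripper_width: 0.0001
gripper_force: 4.4
```

drive_tool(
  commands=[
    {"hand": 1,"tx": -0.012,"ty": 0.003,"tz": 0,"turn": 0},
    {"hand": 1,"tx": -0.03,"ty": 0.0075,"tz": 0.03,"turn": 0},
    {"hand": 1,"tx": -0.03,"ty": 0.0075,"tz": 0.09,"turn": 0},
    {"hand": 1,"tx": -0.03,"ty": -0.07,"tz": 0.09,"turn": 0},
    {"hand": 1,"tx": -0.02,"ty": -0.15,"tz": 0.09,"turn": 0},
    {"hand": 1,"tx": -0.003,"ty": -0.228,"tz": 0.09,"turn": 0},
    {"hand": 1,"tx": -0.003,"ty": -0.228,"tz": 0.09,"turn": 0},
    {"hand": 1,"tx": -0.003,"ty": -0.228,"tz": 0.09,"turn": 0},
    {"hand": 1,"tx": -0.003,"ty": -0.228,"tz": 0.09,"turn": 0},
  ],
)

```text
time_s: 16.75
tcp_pos: [0.5495, -0.1949, 0.0214]
eef_rot: [-180.0, -0.1, -14.0]
contact_force: [0.7, -0.3, 0.0]
gripper_width: 0.0001
gripper_force: 0.0
```

```bash
python3 m3.py "[-.024,-.17,-.01]"
```

```text
side rel [-0.0418 -0.1643 -0.1212] err px 51.2 of 132
top rel [-0.024 -0.17  -0.01 ] err px 0.0 of 0
tcp [ 0.5494712  -0.19420629  0.02145404] [-0.0237 -0.2937]
```

drive_tool(
  commands=[
    {"hand": 1,"tx": 0,"ty": 0,"tz": -0.04,"turn": 0},
    {"hand": 1,"tx": 0,"ty": 0,"tz": -0.079,"turn": 0},
    {"hand": 1,"tx": 0,"ty": 0,"tz": -0.079,"turn": 0},
  ],
)

```text
time_s: 17.15
tcp_pos: [0.547, -0.1939, -0.0286]
eef_rot: [180.0, 0.3, -14.0]
contact_force: [-0.4, 0.2, -0.5]
gripper_width: 0.0001
gripper_force: 0.0
```

drive_tool(
  commands=[
    {"hand": 1,"tx": 0,"ty": 0,"tz": -0.005,"turn": 0},
    {"hand": 1,"tx": 0,"ty": 0,"tz": -0.009,"turn": 0},
    {"hand": 1,"tx": 0,"ty": 0,"tz": -0.009,"turn": 0},
  ],
)

```text
time_s: 17.45
tcp_pos: [0.5498, -0.195, -0.0308]
eef_rot: [-180.0, -0.1, -14.0]
contact_force: [1.2, 0.4, -0.9]
gripper_width: 0.0005
gripper_force: 0.0
```

drive_tool(
  commands=[
    {"hand": 1,"tx": 0.004,"ty": 0.016,"tz": 0,"turn": 0},
    {"hand": 1,"tx": 0.008,"ty": 0.032,"tz": 0,"turn": 0},
    {"hand": 1,"tx": 0.012,"ty": 0.048,"tz": 0,"turn": 0},
    {"hand": 1,"tx": 0.016,"ty": 0.064,"tz": 0,"turn": 0},
    {"hand": 1,"tx": 0.02,"ty": 0.08,"tz": 0,"turn": 0},
    {"hand": 1,"tx": 0.024,"ty": 0.096,"tz": 0,"turn": 0},
    {"hand": 1,"tx": 0.028,"ty": 0.112,"tz": 0,"turn": 0},
    {"hand": 1,"tx": 0.028,"ty": 0.112,"tz": 0,"turn": 0},
  ],
)

```text
time_s: 18.25
tcp_pos: [0.5665, -0.1267, -0.0314]
eef_rot: [-180.0, -0.0, -14.0]
contact_force: [-0.3, -0.3, -0.3]
gripper_width: 0.0005
gripper_force: 0.0
```

```bash
python3 m3.py "[-.024,-.13,-.01]"; python3 -c "
from h import *
a=[cap('side')['frame'][120:320,200:430,::-1],cap('top')['frame'][110:270,220:410,::-1]]
cv2.imwrite('pics/s9.png',np.hstack([cv2.resize(x,(400,400),interpolation=cv2.INTER_CUBIC) for x in a]))"
```

```text
side rel [-0.038  -0.1279 -0.0908] err px 40.5 of 111
top rel [-0.024 -0.13  -0.01 ] err px 0.0 of 0
tcp [ 0.5661698  -0.12734985 -0.03160246] [-0.0237 -0.2248]
```

View pics/s9.png

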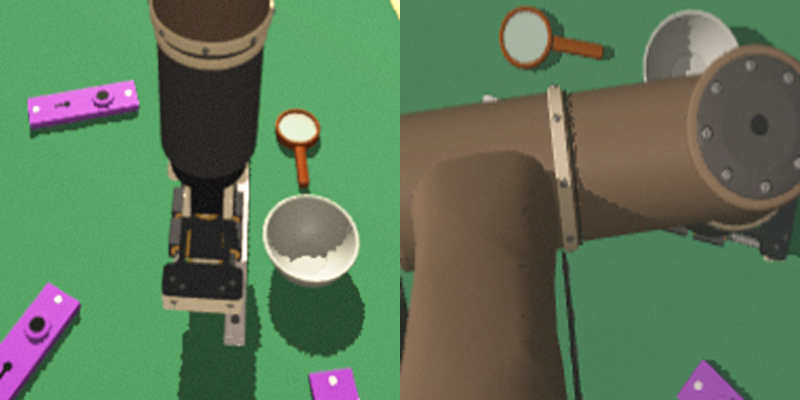

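The arm hides the plate in both views (side crop: gripper at (205,290), bowl and loupe untouched). I'll continue by force.

drive_tool(
  commands=[
    {"hand": 1,"tx": 0.004,"ty": 0.016,"tz": 0,"turn": 0},
    {"hand": 1,"tx": 0.008,"ty": 0.032,"tz": 0,"turn": 0},
    {"hand": 1,"tx": 0.012,"ty": 0.048,"tz": 0,"turn": 0},
    {"hand": 1,"tx": 0.015,"ty": 0.06,"tz": 0,"turn": 0},
    {"hand": 1,"tx": 0.017,"ty": 0.068,"tz": 0,"turn": 0},
    {"hand": 1,"tx": 0.018,"ty": 0.072,"tz": 0,"turn": 0},
    {"hand": 1,"tx": 0.018,"ty": 0.072,"tz": 0,"turn": 0},
  ],
)

```text
time_s: 19.15
tcp_pos: [0.5771, -0.0842, -0.0315]
eef_rot: [-180.0, -0.0, -14.0]
contact_force: [-0.6, -0.1, 1.0]
gripper_width: 0.0003
gripper_force: 0.0
```

drive_tool(
  commands=[
    {"hand": 1,"tx": 0.0009,"ty": 0.0035,"tz": 0,"turn": 0},
    {"hand": 1,"tx": 0.0009,"ty": 0.0035,"tz": 0,"turn": 0},
  ],
)

```text
time_s: 19.35
tcp_pos: [0.5774, -0.0827, -0.0315]
eef_rot: [-180.0, -0.0, -14.1]
contact_force: [-0.8, -0.8, -1.1]
gripper_width: 0.0001
gripper_force: 0.4
```

drive_tool(
  commands=[
    {"hand": 1,"tx": 0.0009,"ty": 0.0035,"tz": 0,"turn": 0},
    {"hand": 1,"tx": 0.0009,"ty": 0.0035,"tz": 0,"turn": 0},
  ],
)

```text
time_s: 19.55
tcp_pos: [0.5777, -0.0807, -0.0315]
eef_rot: [180.0, 0.0, -14.1]
contact_force: [-0.7, -2.7, 0.2]
gripper_width: 0.0008
gripper_force: 1.2
```

drive_tool(
  commands=[
    {"hand": 1,"tx": 0.0009,"ty": 0.0035,"tz": 0,"turn": 0},
    {"hand": 1,"tx": 0.0009,"ty": 0.0035,"tz": 0,"turn": 0},
  ],
)

```text
time_s: 19.75
tcp_pos: [0.5783, -0.0785, -0.0315]
eef_rot: [180.0, 0.0, -14.1]
contact_force: [0.0, -2.3, -0.7]
gripper_width: 0.0004
gripper_force: 1.5
```

drive_tool(
  commands=[
    {"hand": 1,"tx": 0.0009,"ty": 0.0035,"tz": 0,"turn": 0},
    {"hand": 1,"tx": 0.0009,"ty": 0.0035,"tz": 0,"turn": 0},
  ],
)

```text
time_s: 19.95
tcp_pos: [0.579, -0.0763, -0.0315]
eef_rot: [-180.0, 0.0, -14.1]
contact_force: [-0.9, -3.0, 1.4]
gripper_width: 0.0006
gripper_force: 1.4
```

drive_tool(
  commands=[
    {"hand": 1,"tx": 0.0009,"ty": 0.0035,"tz": 0,"turn": 0},
    {"hand": 1,"tx": 0.0009,"ty": 0.0035,"tz": 0,"turn": 0},
  ],
)

```text
time_s: 20.15
tcp_pos: [0.5796, -0.0741, -0.0315]
eef_rot: [-180.0, -0.0, -14.0]
contact_force: [-0.7, -2.1, 0.0]
gripper_width: 0.0008
gripper_force: 1.3
```

drive_tool(
  commands=[
    {"hand": 1,"tx": 0.0009,"ty": 0.0035,"tz": 0,"turn": 0},
    {"hand": 1,"tx": 0.0009,"ty": 0.0035,"tz": 0,"turn": 0},
  ],
)

```text
time_s: 20.35
tcp_pos: [0.5801, -0.072, -0.0315]
eef_rot: [-180.0, -0.0, -14.0]
contact_force: [-0.4, -1.7, 1.2]
gripper_width: 0.0007
gripper_force: 1.3
```

drive_tool(
  commands=[
    {"hand": 1,"tx": 0.0009,"ty": 0.0035,"tz": 0,"turn": 0},
    {"hand": 1,"tx": 0.0009,"ty": 0.0035,"tz": 0,"turn": 0},
  ],
)

```text
time_s: 20.55
tcp_pos: [0.58, -0.0714, -0.0316]
eef_rot: [179.9, 0.1, -14.1]
contact_force: [-1.4, -11.1, 1.1]
gripper_width: 0.0001
gripper_force: 5.2
```

drive_tool(
  commands=[
    {"hand": 1,"tx": 0.0009,"ty": 0.0035,"tz": 0,"turn": 0},
    {"hand": 1,"tx": 0.0009,"ty": 0.0035,"tz": 0,"turn": 0},
  ],
)

```text
time_s: 20.75
tcp_pos: [0.5796, -0.0711, -0.0316]
eef_rot: [179.8, 0.1, -14.1]
contact_force: [-2.1, -20.5, 1.8]
gripper_width: 0.0005
gripper_force: 9.9
```

It butted the end stop (the force rose to 20 N with no travel). I'll retreat and check.

drive_tool(
  commands=[
    {"hand": 1,"tx": -0.006,"ty": -0.024,"tz": 0,"turn": 0},
    {"hand": 1,"tx": -0.01,"ty": -0.04,"tz": 0.02,"turn": 0},
    {"hand": 1,"tx": -0.01,"ty": -0.04,"tz": 0.1,"turn": 0},
    {"hand": 1,"tx": -0.03,"ty": -0.04,"tz": 0.18,"turn": 0},
    {"hand": 1,"tx": -0.12,"ty": 0,"tz": 0.25,"turn": 0},
    {"hand": 1,"tx": -0.2,"ty": 0.2,"tz": 0.25,"turn": 0},
    {"hand": 1,"tx": -0.24,"ty": 0.5,"tz": 0.25,"turn": 0},
    {"hand": 1,"tx": -0.24,"ty": 0.5,"tz": 0.25,"turn": 0},
    {"hand": 1,"tx": -0.24,"ty": 0.5,"tz": 0.25,"turn": 0},
    {"hand": 1,"tx": -0.24,"ty": 0.5,"tz": 0.25,"turn": 0},
  ],
)

```text
time_s: 21.75
tcp_pos: [0.454, 0.1651, 0.1178]
eef_rot: [-179.8, -0.1, -14.0]
contact_force: [0.9, -0.6, 0.3]
gripper_width: 0.0009
gripper_force: 0.0
```

drive_tool(
  commands=[
    {"hand": 1,"tx": -0.02,"ty": 0.3,"tz": 0,"turn": 0},
    {"hand": 1,"tx": -0.02,"ty": 0.3,"tz": 0,"turn": 0},
    {"hand": 1,"tx": -0.02,"ty": 0.3,"tz": 0,"turn": 0},
    {"hand": 1,"tx": -0.02,"ty": 0.3,"tz": 0,"turn": 0},
    {"hand": 1,"tx": -0.02,"ty": 0.3,"tz": 0,"turn": 0},
    {"hand": 1,"tx": -0.02,"ty": 0.3,"tz": 0,"turn": 0},
  ],
)

```text
time_s: 22.35
tcp_pos: [0.4422, 0.3436, 0.1167]
eef_rot: [-180.0, 0.0, -14.0]
contact_force: [0.9, -1.7, -0.4]
gripper_width: 0.0002
gripper_force: 0.0
```

```bash
python3 m3.py "[-.024,-.077,-.01]"
```

```text
side rel [-0.0239 -0.0761  0.0032] err px 11.2 of 1068
top rel [-0.0234 -0.0759 -0.0017] err px 10.5 of 1231
tcp [0.44240273 0.34226033 0.11670918] [-0.2575  0.2008]
```

```bash
python3 -c "
from plant import r
print(r.close_job())"
```

```text
the job is handed in; nothing more can be done
None
```

I handed the job in with the brass escutcheon in the stop's inner corner: both cameras put its centre about 1 mm from home on each axis and within 0.2° of parallel to the fence. The bowl, loupe and padlock were never touched, but the hand-in call returned no verdict.

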